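# Locate and clamp a block in the bench fixture

### The job

Clamp the aluminium block for inspection: first push it along its channel until it sits fully home against the blue end stop. Then swing the red-balled clamp lever anticlockwise (seen from above) until it clicks past its detent and stays there with the block still against the stop. Leave the finished steel part on the fixture, the micrometer and the file where they lie.

Things in the scene. Friction and masses are not known exactly. Their poses are not given: they have to be found in the camera images.
- fixture: Clamping fixture, bolted down: a dark steel bed 180 (x) by 290 (y) by 12 mm thick. Origin at the centre of its underside, on the table; z up. A channel runs along its y at x = +45 mm. A blue tower, 46 mm square and 70 mm high, stands at x = -30, y = +55 mm and carries the lever; a blue bracket, 26 by 24 mm, 90 mm high, at x = -54, y = -11 mm holds the sprung brass detent plunger.
- channel_mid (a point): Middle of the channel's floor: 12 mm above the table, at x = +45, y = 0 mm of the fixture. The channel runs along the fixture's y, 66 mm wide between two steel rails (10 mm wide, tops 24 mm above the table, y from -95 to +115 mm); open at the -y end, closed at +y by the blue end stop.
- workpiece: The aluminium block, 60 (x) by 110 (y) by 24 mm high, 0.35 to 0.6 kg, lying on the channel floor, its axes along the fixture's (3 mm play at each side). Origin at the centre of its underside; its top is 36 mm above the table. At the start its +y face is 30 to 65 mm short of the end stop. Slides with 1.5 to 5 N.
- stop_face (a point): Centre of the blue end stop's face, at x = +45, y = +115 mm of the fixture and 24 mm above the table (mid height of the block; the stop's top is at 34 mm). The block is home when its +y face touches it: the block's origin is then 55 mm to the -y side (fixture axes) of this point.
- pad_foot (a point): Underside of the round black clamp pad (20 mm across) over the channel, under a steel arm (22 mm wide, up to 77 mm high) that reaches from the tower at y = +60 mm of the fixture. With the lever at 0 it hangs 5 mm above the block's top; it comes down 6 mm per radian of lever and presses the block (spring, under 15 N) once the lever has clicked.
- lever_pivot (a point): Point on the clamp lever's vertical turning axis, at the height of the bar's centre line, 79 mm above the table.
- lever_ball (a point): Centre of the red ball (28 mm across) at the end of the clamp lever's level steel bar (14 mm thick), 128 mm from the pivot and 79 mm above the table. The bar is free between 35 and 112 mm from the pivot, with about 60 mm clear below it.
- clamp_lever (a joint): Turn of the lever, rad, growing anticlockwise from above. At 0 the bar points 140 degrees anticlockwise from the fixture's +x. Starts at 0 to 0.3 and turns easily up to about 0.5; then a sprung detent needs about 5 to 10 N at the bar 90 mm from the pivot, crest at 0.85; past it the lever snaps on by itself. Clicked home from about 1.1 to its end stop at 1.32; stays there.
- finished_part: Small steel part with holes, 75 by 32 by 12 mm, lying on the fixture's bed near its (-x, -y) corner; a bystander. Origin at the centre of its underside.
- micrometer: Large blue outside micrometer, about 240 by 95 by 22 mm, lying flat to the right (-y) of the fixture; a bystander. Origin at the centre of its bow, on the table.
- flat_file: Flat file with an orange handle, 250 mm long, 24 mm high, lying to the left (+y) of the fixture; a bystander. Origin at its middle, on the table.
Not all that is in view belongs to the job. Several things have the shape of the workpiece; the one meant has the colours described above.

How it is judged:
By the outcome, as a careful person would: the job done as asked, in the order asked, and still so for the second after the job is handed in, with the robot touching nothing.
It also fails if it takes over 51 s, if anything falls off the work surface, if the arm or the gripper's body presses on something with over 40 N, if the wrist force passes 120 N, or if a joint passes its speed limit or range.

### The arm

A 6-joint arm with a two-finger parallel gripper is mounted at the origin on the work surface. World frame = base frame: x ahead of the robot, y to its left, z up, the work surface at z = 0. Lengths are in m, angles in rad, forces in N, time in s.
With the tool pointing down it reaches from about 0.35 to 0.85 m from the base axis. Payload 8.1 kg.
Tool frame: the origin (TCP) lies midway between the tips of the shut fingers; the grasp point (between the pads) lies 19 mm behind it; z points along the fingers, y is the line along which they close (so a half turn about z gives the same grasp; the last joint's range is limited). The gripper opens to 85 mm and grips with 20 to 120 N. Pads are 22 mm wide; open, the fingers measure 114 mm over their backs; the gripper's body (76 mm by 85 mm) begins 54 mm behind the grasp point. The pads swing forward as they close: fully open they stand 13 mm farther back than shut.
Start: joints at [-1.235, 0.13, 1.488, -0, 1.523, -0.085], TCP at [0.245, -0.548, 0.231] pointing down, gripper open.
Joint ranges: [-2.96, 2.96], [-0.89, 2.26], [0.02, 2.5], [-1.34, 4.48], [0, 2.73], [-2.66, 2.66]. Speed limits (rad/s): [2.39, 2.39, 2.79, 3.14, 3.14, 3.14].

### API

Orientations are given as a rotation vector (axis times angle).
In Python, from plant import env, optics, job gives the robot as it stands. The module is installed in compiled form; this text tells all that it offers.
- The arm moves only by the shell command python3 -m inch 'ROWS' [FORCE]. ROWS is JSON, a list of rows, each an object with "fingers": the opening, from -1 (shut) to 1 (fully open); "offset": the shift along the tool's x, y, z scaled (see below), a list of three; "yaw": the turn about the tool's z scaled (see below). In form: [{"fingers": fingers, "offset": [dx, dy, dz], "yaw": yaw}, ...]. A call has 1 to 8 rows; each row shifts and turns the commanded pose from where the row before left it, along the tool's axes as they then stand; what a row does not reach is not made up. The controller multiplies each number of a shift by 40 cm and each number of a turn by 0.12 rad. A row lasts 1/10 s, in which the tool goes at most 50 mm and 8.59 degrees, less where a joint would pass 70% of its speed; a pose out of reach is approached as far as the arm can. A call with a number of a shift or a turn outside -1 to 1 is refused whole. A call with a gripper value outside its range is refused whole. The fingers move at their own pace and stop on an object; FORCE is the grip in N (left out, the last holds). Time passes only in rows, so rows that do not move let the fingers close. It gives the time, the measured TCP pose, the force, the opening and the grip force at its end, in the units of the state.
- env.state(): the state, without advancing time (a new reading comes with each control period).
- optics.get_image(name): name is "side" or "top" or "wrist"; returns a dict with "img" (400x640x3 uint8, red, green, blue), "range_z" (400x640 float32, m along the optical axis (not along the pixel's ray), 0 where there is no reading), "intrinsics" (3x3 intrinsics, pixels), "extrinsics" (4x4, takes a point from camera to world coordinates). Camera axes: x right, y up, looking along -z (the intrinsics and any distortion apply to the point x, -y, -z); pixel columns grow to the right and rows downward; lengths in m; the calibration is good to about 2 mm. A picture is of the moment at which its call begins.
- job.sign_off(): hands the job in; it is judged then, once.
The state is a dict: "clock": time; "joint_positions": joint angles; "qd": joint speeds; "effort": joint torques, N m; "tool_pos": TCP position; "eef_rot": TCP orientation; "wrist_force": force on the tool from outside, world axes, zero at the start; "moment": the same for the moment, N m; "grip_width": opening from 0.0 (shut) to 1.0 (fully open); "gripper_force": force on a finger pad.
Only numpy, scipy, OpenCV 4.12 (cv2) and the standard library are available. Lean on these libraries where they do the work, as an engineer would, in place of code of your own. Each camera call takes 0.05 s, during which the arm holds its last target. There are 200 camera calls.

## Working session

There is one attempt and no reset: what is moved stays moved. The work goes in short steps, Python scripts to look and compute and a shell command to move; the robot and the scene stay as the last step left them, time stands still between calls to the robot, and variables do not carry over. Pictures are saved under pics/ and viewed, at most 10 in all, crops included, and the job is handed in when it is done.

```bash
mkdir -p pics; cat > h.py <<'E'
import numpy as np, cv2
from plant import env, optics, job
def get(n):
    d=optics.get_image(n); return d
def save(d,f,crop=None,s=1):
    im=d["img"][...,::-1]
    if crop: im=im[crop[1]:crop[3],crop[0]:crop[2]]
    cv2.imwrite("pics/"+f,cv2.resize(im,None,fx=s,fy=s,interpolation=cv2.INTER_CUBIC))
def ray(d,u,v):
    K=d["intrinsics"];T=d["extrinsics"]
    c=np.array([(u-K[0,2])/K[0,0],-(v-K[1,2])/K[1,1],-1.])
    return T[:3,3],T[:3,:3]@c
def plane(d,u,v,z):
    o,r=ray(d,u,v); return o+r*(z-o[2])/r[2]
def depth(d,u,v):
    o,r=ray(d,u,v); return o+r*d["range_z"][int(v),int(u)]
def cloud(d):
    K=d["intrinsics"];T=d["extrinsics"];h,w=d["range_z"].shape
    u,v=np.meshgrid(np.arange(w),np.arange(h))
    c=np.stack([(u-K[0,2])/K[0,0],-(v-K[1,2])/K[1,1],-np.ones_like(u,float)],-1)*d["range_z"][...,None]
    return c@T[:3,:3].T+T[:3,3]
E
python3 - <<'E'
from h import *
for n in("top","side"):
    d=get(n); save(d,n+"1.png"); np.savez(n+"1.npz",**d); print(n,d["intrinsics"].round(1).tolist(),d["extrinsics"].round(3).tolist())
print(env.state())
E
```

```text
top [[423.0, 0.0, 321.7], [0.0, 423.0, 194.1], [0.0, 0.0, 1.0]] [[-0.031, 0.977, -0.212, 0.338], [-0.999, -0.029, 0.012, 0.012], [0.006, 0.213, 0.977, 1.261], [0.0, 0.0, 0.0, 1.0]]
side [[424.2, 0.0, 318.8], [0.0, 424.2, 205.8], [0.0, 0.0, 1.0]] [[-0.993, 0.088, -0.076, 0.53], [-0.116, -0.729, 0.675, 0.761], [0.004, 0.679, 0.734, 0.914], [0.0, 0.0, 0.0, 1.0]]
{'clock': 0.1, 'joint_positions': array([-1.23539419e+00,  1.31073735e-01,  1.48916822e+00,  8.62159970e-06,
        1.52299716e+00, -8.54016319e-02]), 'qd': array([-0.00091227, -0.00142937, -0.00345575, -0.00099668,  0.00037626,
       -0.00038786]), 'effort': array([ 1.88450547e-03, -5.70953715e+01, -5.01940870e+01, -1.87558439e-04,
        8.12741462e-03, -1.25879556e-04]), 'tool_pos': array([ 0.24495701, -0.54718204,  0.23035763]), 'eef_rot': array([-3.07071278e+00, -6.55788796e-01,  3.08858772e-04]), 'wrist_force': array([1.72212471, 0.59974464, 0.05938821]), 'moment': array([-0.02225129, -0.04059745,  0.04521042]), 'gripper_force': 0.0, 'grip_width': 0.9986578180049152}
```

View pics/top1.png

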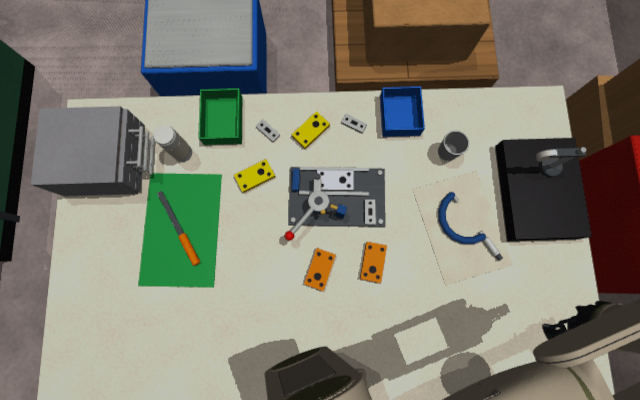

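View pics/side1.png

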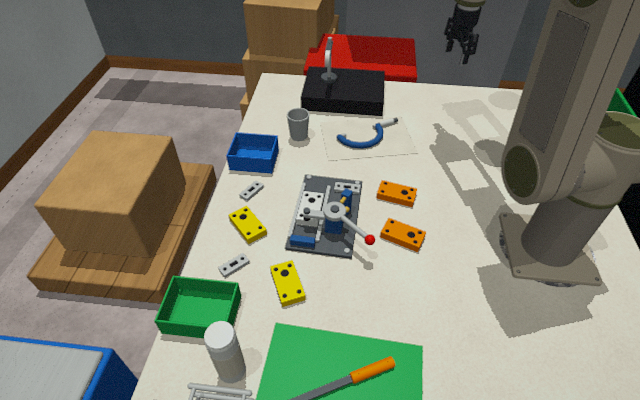

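```bash
python3 - <<'E'
from h import *
d=dict(np.load("top1.npz")); save(d,"topcrop.png",(270,150,400,250),6)
s=dict(np.load("side1.npz"))
P=cloud(d); hsv=cv2.cvtColor(d["img"],cv2.COLOR_RGB2HSV)
# dark bed via depth
z=P[...,2]
roi=np.zeros(z.shape,bool); roi[155:240,275:400]=1
# red ball in both views
def red(dd,x0,y0,x1,y1):
    h=cv2.cvtColor(dd["img"],cv2.COLOR_RGB2HSV); m=((h[...,0]<8)|(h[...,0]>172))&(h[...,1]>150)&(h[...,2]>80)
    k=np.zeros_like(m);k[y0:y1,x0:x1]=1;v,u=np.where(m&k); return u.mean(),v.mean(),len(u)
bt=red(d,275,220,305,250); bs=red(s,350,225,385,255); print(bt,bs, plane(d,*bt[:2],.079),plane(s,*bs[:2],.079))
v=d["img"].max(2)
m=(roi&(v<95)&(z>0.003)&(z<.09)).astype(np.uint8)
m=cv2.morphologyEx(m,cv2.MORPH_OPEN,np.ones((3,3)))
n,l,st,_=cv2.connectedComponentsWithStats(m);print(st)
pts=P[(z>.006)&(z<.018)&roi]
r=cv2.minAreaRect((pts[:,:2]*1000).astype(np.float32));print("bed",r,len(pts),np.median(pts[:,2]))
pts=P[(z>.031)&(z<.041)&roi&(np.arange(400)[:,None]<196)]
print("top block+stop",cv2.minAreaRect((pts[:,:2]*1000).astype(np.float32)),len(pts))
for uv in[(302,170),(340,181),(318,201),(318,190),(335,215),(290,236),(371,210),(350,280)]:print(uv,depth(d,*uv).round(4))
E
```

```text
(np.float64(289.0), np.float64(235.28571428571428), 63) (np.float64(369.5), np.float64(239.25), 80) [0.47968498 0.09202435 0.079     ] [0.47716548 0.09188124 0.079     ]
[[     0      0    640    400 252764]
 [   290    169      3     17     51]
 [   304    169     81     58   2230]
 [   289    170     31     55    872]
 [   340    177      6      6     32]
 [   369    208      3      7     21]
 [   376    223      9      4     30]]
bed ((602.7373657226562, -50.52734375), (380.7378234863281, 260.77886962890625), 88.37618255615234) 3302 0.012645398370881744
top block+stop ((642.2554931640625, -23.799560546875), (217.55787658691406, 72.85307312011719), 85.48175811767578) 772
(302, 170) [0.6851 0.0537 0.0177]
(340, 181) [ 0.6424 -0.0595  0.0371]
(318, 201) [0.5719 0.008  0.0952]
(318, 190) [0.6099 0.007  0.0674]
(335, 215) [ 0.5415 -0.0411  0.0294]
(290, 236) [0.4758 0.0883 0.094 ]
(371, 210) [ 0.5541 -0.1488  0.0245]
(350, 280) [ 0.3527 -0.079  -0.0009]
```

View pics/topcrop.png

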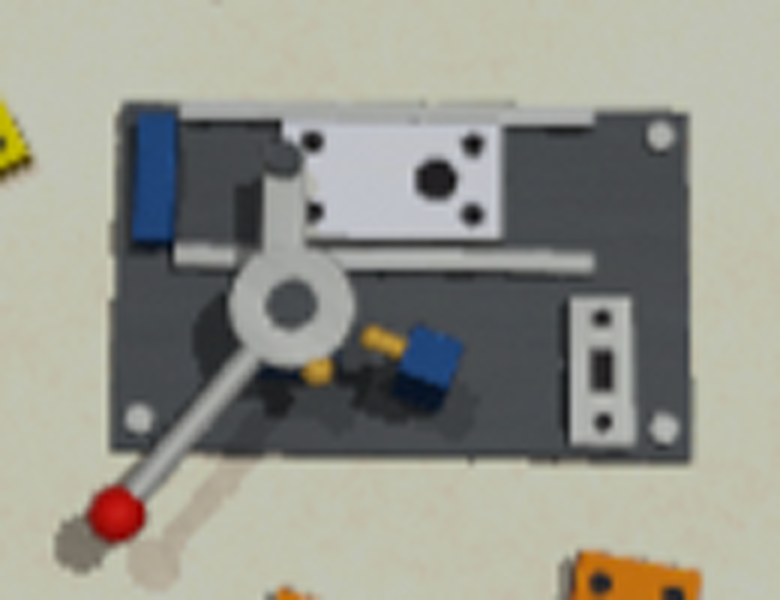

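Candidates in the top view: the aluminium block, light grey in the channel (317–354, 170–190); yellow blocks at (310,130) and (254,176); orange blocks at (320,270) and (373,262). The small steel part lies on the bed at (370,211). The block meant is the light grey one, because it alone lies in the channel between the rails, short of the blue stop at (296,180). The crop confirms it. The red ball is at (289,235).

```bash
python3 - <<'E'
from h import *
d=dict(np.load("top1.npz"));s=dict(np.load("side1.npz"))
c=lambda x,y:(x/6+270-.4,y/6+150-.4)
C=[plane(d,*c(*p),.012)[:2] for p in[(118,102),(690,112),(690,460),(110,452)]]
C=np.array(C);print(C.round(4));o=C.mean(0)
ey=(C[0]-C[1]+C[3]-C[2]);ex=(C[0]-C[3]+C[1]-C[2]);print(np.linalg.norm(ey)/2,np.linalg.norm(ex)/2)
a=np.arctan2(-ey[0],ey[1]);a2=np.arctan2(ex[1],ex[0]);print("origin",o,"yaw deg",np.degrees([a,a2]))
B=np.array([plane(d,*c(*p),.036)[:2] for p in[(282,120),(503,126),(500,240)]]);print("block",B.round(4),np.linalg.norm(B[0]-B[1]),np.linalg.norm(B[1]-B[2]))
S=np.array([plane(d,*c(*p),.034)[:2] for p in[(178,114),(175,243)]]);print("stop",S.round(4))
for z in(.09,.095):print("hub",plane(d,*c(290,303),z))
for al in(a,):
  R=np.array([[np.cos(al),-np.sin(al)],[np.sin(al),np.cos(al)]])
  loc=lambda p:(R.T@(np.asarray(p)-o)*1000).round(1)
  print("block loc",[loc(b) for b in B],"stop",[loc(x) for x in S])
  piv=o+R@[-.03,.055];print("pivot",piv, "hub loc",loc(plane(d,*c(290,303),.095)[:2]))
  b=np.array([.4785,.092])-piv;print("ball r",np.linalg.norm(b),"q",np.degrees(np.arctan2(b[1],b[0])-al)-140)
  print("entry: blockface center -y",o+R@[.045,.060-.11], "stop face",o+R@[.045,.115])
E
```

```text
[[ 0.6987  0.0926]
 [ 0.6848 -0.1994]
 [ 0.506  -0.1881]
 [ 0.5187  0.0993]]
0.2900247847570014 0.17963138192495798
origin [ 0.60202575 -0.0488936 ] yaw deg [-2.62939073 -2.85142447]
block [[ 0.68    0.0092]
 [ 0.6736 -0.1012]
 [ 0.6152 -0.097 ]] 0.11064243166801416 0.05857672739917371
stop [[0.6852 0.0613]
 [0.6189 0.0641]]
hub [0.57551829 0.00813377 0.09      ]
hub [0.57450428 0.00814961 0.095     ]
block loc [array([75.2, 61.6]), array([ 73.9, -49. ]), array([ 15.4, -47.4])] stop [array([ 78. , 113.9]), array([ 11.7, 113.6])]
pivot [0.57458048 0.00742475] hub loc [-30.1  55.7]
ball r 0.12800168519239363 q 1.2734067914101672
entry: blockface center -y [ 0.6446846  -0.10090536] stop face [0.65225404 0.06392093]
```

```bash
python3 -m inch '[{"fingers":-1,"offset":[0,0,0],"yaw":-1},{"fingers":-1,"offset":[0,0,0],"yaw":-1},{"fingers":-1,"offset":[0,0,0],"yaw":-1},{"fingers":-1,"offset":[0,0,0],"yaw":-1},{"fingers":-1,"offset":[0,0,0],"yaw":-1},{"fingers":-1,"offset":[0,0,0],"yaw":-1},{"fingers":-1,"offset":[0,0,0],"yaw":-1},{"fingers":-1,"offset":[0,0,0],"yaw":-1}]'
python3 -m inch '[{"fingers":-1,"offset":[0,0,0],"yaw":-1},{"fingers":-1,"offset":[0,0,0],"yaw":-0.2},{"fingers":-1,"offset":[0,0,0],"yaw":0},{"fingers":-1,"offset":[0,0,0],"yaw":0}]'
cat > g.py <<'E'
from h import *
import sys
from scipy.spatial.transform import Rotation as Ro
o=np.array([.602,-.0489]);al=np.radians(-2.7)
R=np.array([[np.cos(al),-np.sin(al)],[np.sin(al),np.cos(al)]])
st=env.state();p=st["tool_pos"];M=Ro.from_rotvec(st["eef_rot"]).as_matrix()
loc=R.T@(p[:2]-o)*1000
print("fix xy mm",loc.round(1),"z",round(p[2]*1000,1),"toolx deg",np.degrees(np.arctan2(M[1,0],M[0,0])).round(2),"want",87.3,"F",st["wrist_force"].round(1),"t",st["clock"],"q6",st["joint_positions"][5].round(2),"tilt",M[:,2].round(3))
if len(sys.argv)>3:
    t=np.r_[o+R@(np.array([float(sys.argv[1]),float(sys.argv[2])])/1000),float(sys.argv[3])/1000]
    print("offset units total",(M.T@(t-p)/.4).round(3))
E
python3 g.py 45 -95 150
```

```text
clock: 0.9
tool_pos: [0.245, -0.5473, 0.2307]
eef_rot: [-2.416, -2.006, -0.001]
wrist_force: [-0.0, 0.9, 0.4]
grip_width: -0.001
gripper_force: 0.0
clock: 1.3
tool_pos: [0.2451, -0.5475, 0.2311]
eef_rot: [-2.275, -2.166, -0.0]
wrist_force: [1.3, -0.3, -0.7]
grip_width: -0.003
gripper_force: 0.0
fix xy mm [-333.  -514.9] z 231.1 toolx deg 87.21 want 87.3 F [ 1.3 -0.3 -0.7] t 1.3 q6 -1.19 tilt [-0.  0. -1.]
offset units total [1.051 0.943 0.203]
```

```bash
python3 -m inch '[{"fingers":-1,"offset":[0.08,0.07,0],"yaw":0},{"fingers":-1,"offset":[0.08,0.07,0],"yaw":0},{"fingers":-1,"offset":[0.08,0.07,0],"yaw":0},{"fingers":-1,"offset":[0.08,0.07,0],"yaw":0},{"fingers":-1,"offset":[0.08,0.07,0],"yaw":0},{"fingers":-1,"offset":[0.08,0.07,0],"yaw":0},{"fingers":-1,"offset":[0.08,0.07,0],"yaw":0},{"fingers":-1,"offset":[0.08,0.07,0],"yaw":0}]' | head -2
python3 -m inch '[{"fingers":-1,"offset":[0.08,0.07,0],"yaw":0},{"fingers":-1,"offset":[0.08,0.07,0],"yaw":0},{"fingers":-1,"offset":[0.08,0.07,0],"yaw":0},{"fingers":-1,"offset":[0.08,0.08,0.05],"yaw":0},{"fingers":-1,"offset":[0.08,0.08,0.05],"yaw":0},{"fingers":-1,"offset":[0,0,0],"yaw":0},{"fingers":-1,"offset":[0,0,0],"yaw":0}]' | head -2
python3 g.py 45 -95 22
```

```text
clock: 2.1
tool_pos: [0.4817, -0.3008, 0.2315]
clock: 2.8
tool_pos: [0.6356, -0.1481, 0.1897]
fix xy mm [ 38.3 -97.5] z 189.7 toolx deg 87.4 want 87.3 F [-1.1 -0.2  0.2] t 2.8 q6 -0.26 tilt [-0.003  0.001 -1.   ]
offset units total [0.006 0.018 0.419]
```

```bash
python3 -m inch '[{"fingers":-1,"offset":[0,0.017,0.08],"yaw":0},{"fingers":-1,"offset":[0,0,0.1],"yaw":0},{"fingers":-1,"offset":[0,0,0.1],"yaw":0},{"fingers":-1,"offset":[0,0,0.08],"yaw":0},{"fingers":-1,"offset":[0,0,0.04],"yaw":0},{"fingers":-1,"offset":[0,0,0.01],"yaw":0},{"fingers":-1,"offset":[0,0,0],"yaw":0},{"fingers":-1,"offset":[0,0,0],"yaw":0}]' | head -2
python3 g.py 45 -6 22
```

```text
clock: 3.6
tool_pos: [0.6444, -0.1504, 0.0301]
fix xy mm [ 47.1 -99.4] z 30.1 toolx deg 87.33 want 87.3 F [ 0.2 -0.1  0.4] t 3.6 q6 -0.26 tilt [ 0.004 -0.001 -1.   ]
offset units total [ 0.234 -0.005  0.02 ]
```

```bash
python3 -m inch '[{"fingers":-1,"offset":[0.03,-0.005,0.017],"yaw":0},{"fingers":-1,"offset":[0.03,0,0],"yaw":0},{"fingers":-1,"offset":[0.02,0,0],"yaw":0},{"fingers":-1,"offset":[0.02,0,0],"yaw":0},{"fingers":-1,"offset":[0.02,0,0],"yaw":0},{"fingers":-1,"offset":[0.02,0,0],"yaw":0},{"fingers":-1,"offset":[0.02,0,0],"yaw":0},{"fingers":-1,"offset":[0.02,0,0],"yaw":0}]'
python3 g.py 45 -6 22
python3 - <<'E'
from h import *
d=get("top");save(d,"push1.png",(270,150,400,250),6)
E
```

```text
clock: 4.4
tool_pos: [0.6441, -0.0771, 0.0207]
eef_rot: [2.272, 2.169, 0.0]
wrist_force: [0.1, -2.3, 0.1]
grip_width: 0.001
gripper_force: 1.4
fix xy mm [ 43.4 -26.2] z 20.7 toolx deg 87.36 want 87.3 F [ 0.1 -2.3  0.1] t 4.4 q6 -0.15 tilt [ 0. -0. -1.]
offset units total [ 0.05   0.004 -0.003]
```

View pics/push1.png

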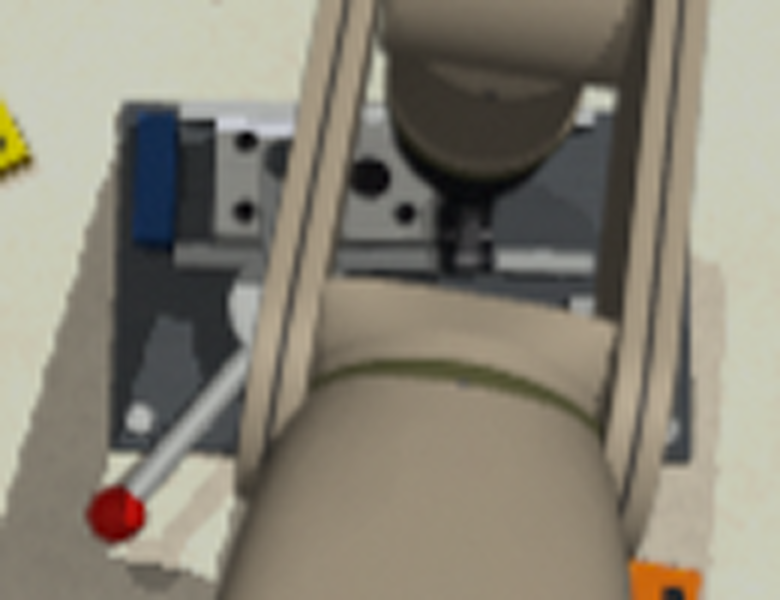

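The block is moving squarely. Its front edge is at crop x 215 and the stop at 178, so about 19 mm remain, with a push force of 2.3 N.

```bash
python3 -m inch '[{"fingers":-1,"offset":[0.015,0,0],"yaw":0},{"fingers":-1,"offset":[0.01,0,0],"yaw":0},{"fingers":-1,"offset":[0.005,0,0],"yaw":0},{"fingers":-1,"offset":[0.005,0,0],"yaw":0}]' |egrep "force"
python3 -m inch '[{"fingers":-1,"offset":[0.005,0,0],"yaw":0},{"fingers":-1,"offset":[0.005,0,0],"yaw":0}]' |egrep "pos|_force"
python3 -m inch '[{"fingers":-1,"offset":[0.005,0,0],"yaw":0},{"fingers":-1,"offset":[0,0,0],"yaw":0}]' |egrep "pos|_force"
python3 g.py 45 -6 22
```

```text
wrist_force: [-0.2, -3.9, 1.3]
gripper_force: 1.5
tool_pos: [0.6449, -0.0596, 0.0206]
wrist_force: [-0.9, -3.3, 1.3]
gripper_force: 1.6
tool_pos: [0.6449, -0.0575, 0.0206]
wrist_force: [-0.6, -3.7, 1.7]
gripper_force: 1.5
fix xy mm [43.3 -6.5] z 20.6 toolx deg 87.37 want 87.3 F [-0.6 -3.7  1.7] t 5.25 q6 -0.12 tilt [ 0. -0. -1.]
offset units total [ 0.001  0.004 -0.004]
```

```bash
for i in 1; do python3 -m inch '[{"fingers":-1,"offset":[0.004,0,0],"yaw":0},{"fingers":-1,"offset":[0,0,0],"yaw":0}]' |egrep "pos|_force"; done
python3 -m inch '[{"fingers":-1,"offset":[0.004,0,0],"yaw":0},{"fingers":-1,"offset":[0,0,0],"yaw":0}]' |egrep "pos|_force"
python3 -m inch '[{"fingers":-1,"offset":[0.004,0,0],"yaw":0},{"fingers":-1,"offset":[0,0,0],"yaw":0}]' |egrep "pos|_force"
```

```text
tool_pos: [0.6449, -0.0574, 0.0206]
wrist_force: [-0.4, -8.9, 2.5]
gripper_force: 4.7
tool_pos: [0.6449, -0.0574, 0.0206]
wrist_force: [-0.4, -14.3, 0.6]
gripper_force: 7.7
tool_pos: [0.645, -0.0573, 0.0207]
wrist_force: [-1.6, -22.3, 0.6]
gripper_force: 10.8
```

Home: three more nudges raised the force to 22 N without moving it. Next I back off, lift and go to the lever.

```bash
python3 -m inch '[{"fingers":-1,"offset":[-0.015,0,0],"yaw":0},{"fingers":-1,"offset":[-0.03,0,0],"yaw":0},{"fingers":-1,"offset":[-0.03,0,0],"yaw":0},{"fingers":-1,"offset":[0,0,-0.1],"yaw":0},{"fingers":-1,"offset":[0,0,-0.1],"yaw":0},{"fingers":-1,"offset":[0,0,-0.1],"yaw":0},{"fingers":-1,"offset":[0,0,-0.03],"yaw":0},{"fingers":-1,"offset":[0,0,0],"yaw":0}]' |egrep "pos|_force"
python3 g.py -75 142 150
python3 - <<'E'
import numpy as np
for q in(.02,.2,.4,.6,.8,.9,1.0,1.1,1.2):
    a=np.radians(140)+q; print(q,(np.array([-30,55])+88*np.array([np.cos(a),np.sin(a)])-20*np.array([-np.sin(a),np.cos(a)])).round(1))
E
```

```text
tool_pos: [0.6456, -0.0833, 0.1559]
wrist_force: [-0.2, -0.7, -0.2]
gripper_force: 0.0
fix xy mm [ 45.2 -32.3] z 155.9 toolx deg 87.36 want 87.3 F [-0.2 -0.7 -0.2] t 6.65 q6 -0.16 tilt [ 0.006 -0.001 -1.   ]
offset units total [ 0.436 -0.3    0.013]
0.02 [-86.  125.8]
0.2 [-97.8 114.6]
0.4 [-108.2  100. ]
0.6 [-115.6   83.5]
0.8 [-119.6   65.9]
0.9 [-120.2   56.9]
1.0 [-120.    47.9]
1.1 [-118.8   39. ]
1.2 [-116.8   30.2]
```

```bash
python3 -m inch '[{"fingers":-1,"offset":[0.08,-0.055,0],"yaw":0},{"fingers":-1,"offset":[0.08,-0.055,0],"yaw":0},{"fingers":-1,"offset":[0.08,-0.055,0],"yaw":0},{"fingers":-1,"offset":[0.08,-0.055,0],"yaw":0},{"fingers":-1,"offset":[0.08,-0.055,0],"yaw":0},{"fingers":-1,"offset":[0.04,-0.03,0],"yaw":0},{"fingers":-1,"offset":[0,0,0],"yaw":0},{"fingers":-1,"offset":[0,0,0],"yaw":0}]' |egrep "pos|_force"
python3 - <<'E'
from h import *
for n in("top","side"):
    d=get(n); save(d,n+"2.png",(270,150,400,250) if n=="top" else (270,160,400,260),6)
E
python3 g.py -75 142 55
```

```text
tool_pos: [0.529, 0.0986, 0.1507]
wrist_force: [0.8, -0.1, -0.4]
gripper_force: 0.0
fix xy mm [-78.9 143.2] z 151.4 toolx deg 87.33 want 87.3 F [-0.2  0.1  0. ] t 7.55 q6 0.13 tilt [-0.001 -0.    -1.   ]
offset units total [-0.003  0.01   0.241]
```

View pics/side2.png

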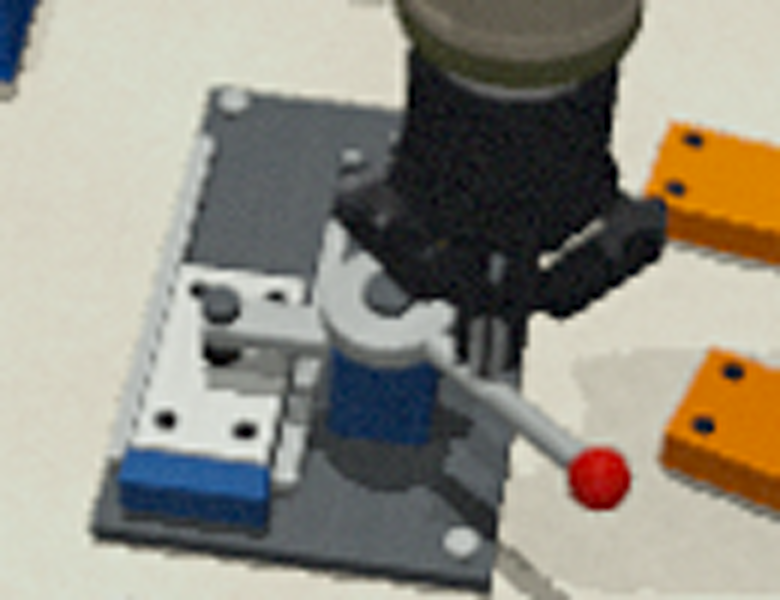

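The block sits flush against the blue stop at (195,480). The lever points out to the red ball at (600,480), and the gripper hovers on its +y side. I lower to z = 60 mm, so the bar is at pad height.

```bash
python3 -m inch '[{"fingers":-1,"offset":[0,0.008,0.08],"yaw":0},{"fingers":-1,"offset":[0,0,0.08],"yaw":0},{"fingers":-1,"offset":[0,0,0.05],"yaw":0},{"fingers":-1,"offset":[0,0,0.02],"yaw":0},{"fingers":-1,"offset":[0,0,0],"yaw":0},{"fingers":-1,"offset":[0,0,0],"yaw":0}]' |egrep "pos|_force"
python3 g.py -92 122 60
```

```text
tool_pos: [0.5341, 0.0982, 0.0615]
wrist_force: [-0.4, -0.1, 1.2]
gripper_force: 0.0
fix xy mm [-74.8 143.7] z 61.5 toolx deg 87.33 want 87.3 F [-0.4 -0.1  1.2] t 8.15 q6 0.13 tilt [ 0.001  0.    -1.   ]
offset units total [-0.054 -0.043  0.004]
```

```bash
python3 -m inch '[{"fingers":-1,"offset":[-0.022,-0.014,0],"yaw":0},{"fingers":-1,"offset":[-0.022,-0.014,0],"yaw":0},{"fingers":-1,"offset":[-0.028,-0.03,0],"yaw":0},{"fingers":-1,"offset":[-0.037,-0.025,0],"yaw":0},{"fingers":-1,"offset":[-0.02,-0.01,0],"yaw":0},{"fingers":-1,"offset":[-0.02,-0.01,0],"yaw":0}]' |egrep "pos|_force"
python3 g.py -120 57 60
```

```text
tool_pos: [0.4894, 0.0403, 0.0612]
wrist_force: [4.4, 4.1, 0.3]
gripper_force: 2.5
fix xy mm [-116.7   83.7] z 61.2 toolx deg 87.33 want 87.3 F [4.4 4.1 0.3] t 8.75 q6 0.02 tilt [ 0.002  0.    -1.   ]
offset units total [-0.067 -0.008  0.003]
```

```bash
python3 -m inch '[{"fingers":-1,"offset":[-0.022,-0.004,0],"yaw":0},{"fingers":-1,"offset":[-0.022,-0.004,0],"yaw":0}]' |egrep "_force"
python3 -m inch '[{"fingers":-1,"offset":[-0.022,0,0],"yaw":0},{"fingers":-1,"offset":[-0.022,0,0],"yaw":0}]' |egrep "_force"
python3 -m inch '[{"fingers":-1,"offset":[-0.022,0,0],"yaw":0},{"fingers":-1,"offset":[0,0,0],"yaw":0}]' |egrep "_force"
python3 g.py -120 39 60
```

```text
wrist_force: [3.3, 4.8, 0.2]
gripper_force: 2.6
wrist_force: [0.0, -0.1, -1.0]
gripper_force: 0.0
wrist_force: [0.5, -0.0, -0.4]
gripper_force: 0.0
fix xy mm [-120.1   39.2] z 60.4 toolx deg 87.3 want 87.3 F [ 0.5 -0.  -0.4] t 9.35 q6 -0.07 tilt [-0. -0. -1.]
offset units total [-0.     0.     0.001]
```

The force fell to zero, so it snapped over. I back away and check.

```bash
python3 -m inch '[{"fingers":-1,"offset":[0.06,-0.02,0],"yaw":0},{"fingers":-1,"offset":[0.06,-0.02,0],"yaw":0},{"fingers":-1,"offset":[0,0,-0.1],"yaw":0},{"fingers":-1,"offset":[0,0,-0.1],"yaw":0},{"fingers":-1,"offset":[0.1,0,-0.05],"yaw":0},{"fingers":-1,"offset":[0.1,0,0],"yaw":0},{"fingers":-1,"offset":[0.1,0,0],"yaw":0},{"fingers":-1,"offset":[0.1,0,0],"yaw":0}]' |egrep "pos|_force"
python3 -m inch '[{"fingers":-1,"offset":[0.1,0,0],"yaw":0},{"fingers":-1,"offset":[0,0,0],"yaw":0},{"fingers":-1,"offset":[0,0,0],"yaw":0},{"fingers":-1,"offset":[0,0,0],"yaw":0}]' |egrep "pos|_force"
python3 - <<'E'
from h import *
d=get("top");np.savez("top3.npz",**d);save(d,"top3.png",(270,150,400,250),6)
h=cv2.cvtColor(d["img"],cv2.COLOR_RGB2HSV);m=((h[...,0]<8)|(h[...,0]>172))&(h[...,1]>150)&(h[...,2]>60);m[:150]=0;m[260:]=0;m[:,:270]=0;m[:,400:]=0
v,u=np.where(m);p=plane(d,u.mean(),v.mean(),.079)[:2]-[.5746,.0074];print(len(u),np.linalg.norm(p),"q",np.radians((np.degrees(np.arctan2(p[1],p[0]))+2.7)%360-140))
E
```

```text
tool_pos: [0.4776, 0.2072, 0.1609]
wrist_force: [0.7, -0.1, -0.3]
gripper_force: 0.0
tool_pos: [0.4793, 0.2449, 0.1602]
wrist_force: [0.2, -0.4, 0.4]
gripper_force: 0.0
63 0.12728407117933974 q 1.1578103277638139
```

View pics/top3.png

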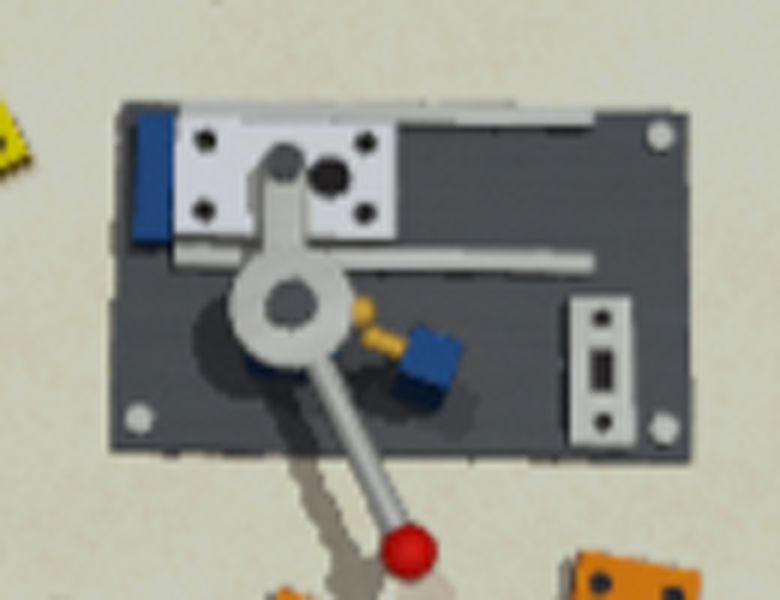

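The block is flush with the stop at crop x 176, and the bystanders are unmoved. The ball at (409,551) gives q ≈ 1.16, which is past the click but not far inside the band. There is plenty of time, so I'll nudge the lever gently towards its end stop.

```bash
python3 g.py -120 90 62; python3 -m inch '[{"fingers":-1,"offset":[-0.1,0.01,0],"yaw":0},{"fingers":-1,"offset":[-0.1,0.01,0],"yaw":0},{"fingers":-1,"offset":[-0.1,0.01,0],"yaw":0},{"fingers":-1,"offset":[-0.1,0.01,0],"yaw":0},{"fingers":-1,"offset":[-0.08,0,0],"yaw":0},{"fingers":-1,"offset":[0,0,0.1],"yaw":0},{"fingers":-1,"offset":[0,0,0.1],"yaw":0},{"fingers":-1,"offset":[0,0,0.04],"yaw":0}]' |egrep "pos|_force"
python3 -m inch '[{"fingers":-1,"offset":[0,0,0],"yaw":0},{"fingers":-1,"offset":[0,0,0],"yaw":0}]' |egrep "_force"
python3 g.py -120 40 60
```

```text
fix xy mm [-136.3  287.4] z 160.3 toolx deg 87.31 want 87.3 F [ 0.5  0.5 -0.6] t 10.6 q6 0.42 tilt [-0. -0. -1.]
offset units total [-0.493  0.041  0.246]
tool_pos: [0.4837, 0.0513, 0.0607]
wrist_force: [0.6, 0.1, -0.2]
gripper_force: 0.0
wrist_force: [0.2, -0.7, 0.9]
gripper_force: 0.0
fix xy mm [-119.9   95.7] z 65.1 toolx deg 87.29 want 87.3 F [ 0.2 -0.7  0.9] t 11.6 q6 0.05 tilt [ 0. -0. -1.]
offset units total [-0.139 -0.     0.013]
```

```bash
python3 -m inch '[{"fingers":-1,"offset":[-0.05,0,0.01],"yaw":0},{"fingers":-1,"offset":[-0.05,0,0],"yaw":0},{"fingers":-1,"offset":[-0.035,0,0],"yaw":0},{"fingers":-1,"offset":[-0.01,0.003,0],"yaw":0},{"fingers":-1,"offset":[-0.01,0.003,0],"yaw":0}]' |egrep "pos|_force"
python3 -m inch '[{"fingers":-1,"offset":[-0.01,0.003,0],"yaw":0},{"fingers":-1,"offset":[-0.01,0.003,0],"yaw":0}]' |egrep "pos|_force"
python3 g.py -114 22 60
```

```text
tool_pos: [0.487, -0.0093, 0.0615]
wrist_force: [0.3, 1.0, -0.1]
gripper_force: 0.4
tool_pos: [0.4885, -0.0167, 0.0607]
wrist_force: [0.4, 2.4, 0.0]
gripper_force: 0.8
fix xy mm [-114.9   26.8] z 60.7 toolx deg 87.39 want 87.3 F [0.4 2.4 0. ] t 12.3 q6 -0.09 tilt [ 0.  0. -1.]
offset units total [-0.012  0.002  0.002]
```

Light contact at about 2 N. A few more small steps, stopping if the force rises.

```bash
python3 -m inch '[{"fingers":-1,"offset":[-0.008,0.003,0],"yaw":0},{"fingers":-1,"offset":[0,0,0],"yaw":0}]' |egrep "pos|_force"
python3 -m inch '[{"fingers":-1,"offset":[-0.006,0.002,0],"yaw":0},{"fingers":-1,"offset":[0,0,0],"yaw":0}]' |egrep "pos|_force"
```

```text
tool_pos: [0.4893, -0.0205, 0.0604]
wrist_force: [0.8, 1.2, 0.3]
gripper_force: 0.1
tool_pos: [0.4899, -0.0228, 0.0604]
wrist_force: [-0.5, 0.7, 0.5]
gripper_force: 0.4
```

```bash
python3 -m inch '[{"fingers":-1,"offset":[0.03,-0.01,0],"yaw":0},{"fingers":-1,"offset":[0.08,-0.02,0],"yaw":0},{"fingers":-1,"offset":[0.08,-0.02,0],"yaw":0},{"fingers":-1,"offset":[0,0,-0.1],"yaw":0},{"fingers":-1,"offset":[0,0,-0.1],"yaw":0},{"fingers":-1,"offset":[0.1,0,-0.05],"yaw":0},{"fingers":-1,"offset":[0.1,0,0],"yaw":0},{"fingers":-1,"offset":[0.1,0,0],"yaw":0}]' |egrep "pos|_force"
python3 -m inch '[{"fingers":-1,"offset":[0.1,0,0],"yaw":0},{"fingers":-1,"offset":[0.1,0,0],"yaw":0},{"fingers":-1,"offset":[0,0,0],"yaw":0},{"fingers":-1,"offset":[0,0,0],"yaw":0},{"fingers":-1,"offset":[0,0,0],"yaw":0},{"fingers":-1,"offset":[0,0,0],"yaw":0}]' |egrep "clock|pos|_force"
python3 - <<'E'
from h import *
d=get("top");save(d,"top4.png",(270,150,400,250),6)
h=cv2.cvtColor(d["img"],cv2.COLOR_RGB2HSV);m=((h[...,0]<8)|(h[...,0]>172))&(h[...,1]>150)&(h[...,2]>60);m[:150]=0;m[260:]=0;m[:,:270]=0;m[:,400:]=0
v,u=np.where(m);p=plane(d,u.mean(),v.mean(),.079)[:2]-[.5746,.0074];print(len(u),np.linalg.norm(p),"q",np.radians((np.degrees(np.arctan2(p[1],p[0]))+2.7)%360-140))
E
```

```text
tool_pos: [0.4793, 0.176, 0.162]
wrist_force: [0.3, 0.2, -0.7]
gripper_force: 0.0
clock: 14.1
tool_pos: [0.4825, 0.253, 0.1604]
wrist_force: [-0.1, -0.2, -0.1]
gripper_force: 0.0
60 0.1279560139701492 q 1.2842734929006554
```

View pics/top4.png

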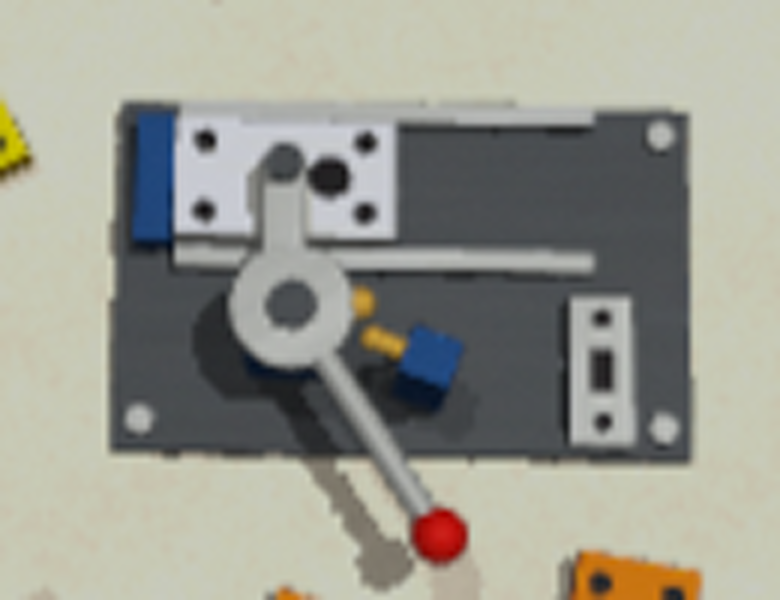

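The lever is at about 1.28 with the ball at (440,535). The block is flush against the stop at crop x 176, and the finished part is unmoved at (602,370).

```bash
python3 -c "
from plant import job
print(job.sign_off())"
```

```text
the job is handed in; nothing more can be done
None
```

The block is home against the blue end stop and the lever is clicked past its detent at about 1.28 rad; the job was handed in at about 14 s of the 51 s allowed, with the robot clear and the bystanders not touched.

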